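# Set out the comparison parts around the datum disc and the master ring

### The arm

A 6-joint arm with a two-finger parallel gripper is mounted at the origin on a cart in front of the work surface, level with it; the furniture and walls round the work are solid. World frame = base frame: x ahead of the robot, y to its left, z up, the work surface at z = 0. Lengths are in m, angles in rad, forces in N, time in s.
With the tool pointing down it reaches from about 0.3 to 0.775 m from the base axis. Payload 14.6 kg.
Tool frame: the origin (TCP) lies at the very end of the fingers, on their centre line; the grasp point (between the pads) lies 19 mm behind it; z points along the fingers, y is the line along which they close (so a half turn about z gives the same grasp; the last joint's range is limited). The gripper opens to 94 mm and grips with 3 to 60 N. Pads are 16 mm wide; open, the fingers measure 119 mm over their backs; the gripper's body (75 mm by 177 mm) begins 78 mm behind the grasp point.
Start: joints at [1.055, 0.3, 1.521, -0, 1.321, -0.067], TCP at [0.239, 0.496, 0.181] pointing down, gripper open.
Joint ranges: [-3.03, 3.03], [-0.79, 2.21], [0.23, 2.52], [-1.04, 4.18], [0, 3.07], [-2.55, 2.55]. Speed limits (rad/s): [2.22, 2.22, 2.57, 3.14, 3.14, 3.14].

### API

Orientations are given as [roll, pitch, yaw] about the fixed x, y, z axes, in that order (R = Rz(yaw) Ry(pitch) Rx(roll)).
In Python, from station import ctrl gives the robot as it stands.
- The arm moves only by the shell command python3 -m pendant 'ROWS' [OPENING] [FORCE]. ROWS is JSON, a list of rows, each a list of 2 entries, a list of its own where there are three numbers: the shift along the world's x, y, z in cm, then the turn about the world's z in rad. A call has 1 to 20 rows; each row shifts and turns the commanded pose from where the row before left it; what a row does not reach is not made up. A row lasts 1/12 s, in which the tool goes at most 41.7 mm and 7.16 degrees, less where a joint would pass 70% of its speed; a pose out of reach is approached as far as the arm can. A call is refused whole if a number of a shift passes 4.17 or a number of a turn 0.125, either way. A call with a gripper value outside its range is refused whole. OPENING is the opening, from 0 (shut) to 1 (fully open), set as the call begins (- or left out, the last holds). The fingers move at their own pace and stop on an object; FORCE is the grip in N (left out, the last holds). Time passes only in rows, so rows that do not move let the fingers close. It gives the time, the measured TCP pose, the force, the opening and the grip force at its end, in the units of the state.
- ctrl.get_obs(): the state, without advancing time (a new reading comes with each control period).
- ctrl.camera(name): name is "scene" or "top" or "wrist"; returns a dict with "color" (480x640x3 uint8, red, green, blue), "intrinsics" (3x3 intrinsics, pixels), "camera_from_world" (4x4, takes a point from world to camera coordinates). Camera axes: x right, y down, z forward; pixel columns grow to the right and rows downward; lengths in m; the calibration is good to about 2 mm. A picture is of the moment at which its call begins. There is no depth.
- ctrl.hand_in(): hands the job in; it is judged then, once.
The state is a dict: "time_s": time; "qpos": joint angles; "joint_vel": joint speeds; "tau": joint torques, N m; "ee_pos": TCP position; "eef_rot": TCP orientation; "force": force on the tool from outside, world axes, zero at the start; "moment": the same for the moment, N m; "grip_width": finger opening in m; "grip_force": force on a finger pad.
Only numpy, scipy, OpenCV 4.12 (cv2) and the standard library are available. Lean on these libraries where they do the work, as an engineer would, in place of code of your own. Each camera call takes 0.05 s, during which the arm holds its last target. There are 200 camera calls.

### The job

Set out the parts for the next measuring run along the line from the aluminium disc to the black master ring on the right of the plate, one of which stands behind the other as seen from the robot: the V block on the plate midway between the two with its groove along that line, the milled block standing square to the left of the V block with its broad faces parallel to the line and a clear gap of about 35 mm, and the brass bush directly to the left of the black ring, also with a gap of about 35 mm (left is square to the line, as you look from the robot). Centre the flanged bush, flange down, on top of the aluminium disc and centre the plain steel ring on top of the flanged bush. Leave the flat bush and the loupe where they are, and leave everything upright and released.

Things in the scene. Friction and masses are not known exactly. Their poses are not given: they have to be found in the camera images.
- black_ring: Blackened steel master ring, upright, 82 mm in diameter, 57 mm high, bright top face, bore about 26 mm. Fixed, in the right-hand third of the plate, place varies (not the similar one in the far left corner). Origin: centre of the underside; x along the line through ring and disc, away from the robot within 6 degrees, y left, z up. The disc's centre is always 200 mm from the ring's, nearer the robot or further away.
- alu_disc: Low turned aluminium disc, 90 mm in diameter, 22 mm high, flat top with a circle of bolt holes near the rim. Fixed, in the right-hand third of the plate, place varies (not the similar one in the far left corner). Origin: centre of the underside; axes parallel to the black ring's.
- v_block: Grey steel V block, 45 mm long (its x, along the groove), 44 mm wide (its y), 35 mm high, about 0.33 kg, open groove upwards. The side faces across y are flat and upright and give the grip (44 mm). Origin: centre of the underside, z up.
- flanged_bush: Flanged steel bush, stands flange down: flange 48 mm in diameter and 4 mm thick, above it a barrel 40 mm in diameter, 18 mm high in all, bore about 17 mm. Grip the barrel, above the flange. Origin: centre of the underside, z up along the axis.
- steel_ring: Plain steel setting ring without flange, 33 mm in diameter and 20 mm high, bore about 10 mm. Taller and narrower than the flat bush. Origin: centre of the underside, z up along the axis.
- milled_block: Milled aluminium block standing on its long narrow face, 50 mm long (x), 16 mm thick (y, between the broad faces), 40 mm high, two small bores in the top. Grip it across the 16 mm. Origin: centre of the underside, z up.
- brass_bush: Brass-coloured plain bush, 26 mm in diameter, 25 mm high. Origin: centre of the underside, z up along the axis.
- flat_bush: Flat steel bush, 36 mm in diameter and only 12 mm high, with a wide bore: a bystander, not to be moved. Its place changes from start to start among the parts. Origin: centre of the underside.
- loupe: Black waisted eye loupe, 36 mm in diameter, 28 mm high, standing: a bystander, not to be moved. Its place changes from start to start among the parts. Origin: centre of the underside. Keep the arm clear of the measuring machine's beam, overhead to the left of all these parts (x over 0.36, y over 0.33, z over 0.55 m): draw the arm in before swinging across.
Things that resemble listed ones, but are neither listed nor needed, are in the scene too. Leave any green or purple look-alike of the flanged_bush alone.

How it is judged:
By the outcome, as a careful person would: the job done as asked, in the order asked, and still so for the second after the job is handed in, with the robot touching nothing.
It also fails if it takes over 112 s, if anything falls off the work surface, if the arm or the gripper's body presses on something with over 40 N, if the wrist force passes 120 N, or if a joint passes its speed limit or range.

## Working session

There is one attempt and no reset: what is moved stays moved. The work goes in short steps, Python scripts to look and compute and a shell command to move; the robot and the scene stay as the last step left them, time stands still between calls to the robot, and variables do not carry over. Pictures are saved under pics/ and viewed, at most 17 in all, crops included, and the job is handed in when it is done.

```bash
mkdir -p pics; ls; python3 - <<'E'
from station import ctrl
import cv2,numpy as np
for n in("scene","top"):
    c=ctrl.camera(n);cv2.imwrite(f"pics/{n}0.png",c["color"][:,:,::-1]);print(n,np.round(c["intrinsics"],1).tolist(),np.round(c["camera_from_world"],3).tolist())
o=ctrl.get_obs();print(o["time_s"],o["ee_pos"],o["eef_rot"],o["grip_width"])
E
```

```text
pics
scene [[542.2, 0.0, 311.5], [0.0, 542.2, 234.3], [0.0, 0.0, 1.0]] [[0.764, -0.645, -0.014, -0.363], [-0.416, -0.476, -0.775, 0.341], [0.493, 0.598, -0.632, 0.593], [0.0, 0.0, 0.0, 1.0]]
top [[573.0, 0.0, 308.6], [0.0, 573.0, 236.0], [0.0, 0.0, 1.0]] [[-0.025, -1.0, -0.011, 0.126], [-0.987, 0.027, -0.156, 0.566], [0.156, 0.007, -0.988, 0.779], [0.0, 0.0, 0.0, 1.0]]
0.1 [0.23852063 0.49529688 0.18075792] [-3.14056614e+00 -8.14752999e-05  2.69272386e+00] 0.09392486733514539
```

View pics/top0.png

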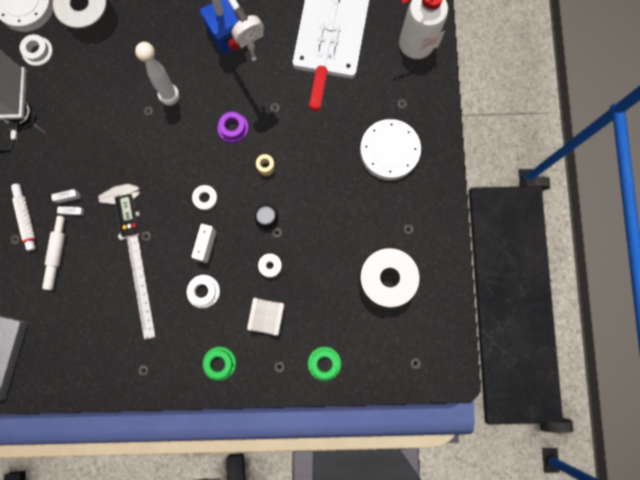

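View pics/scene0.png

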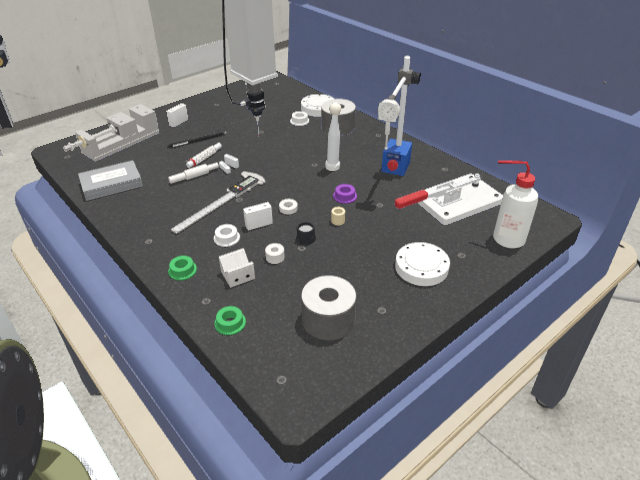

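The top view shows the ring at (390,278), disc (390,149), V block (266,316), milled block (203,243) and brass bush (265,165). White flanged bush at (203,292); look-alikes are green (219,363) and (324,364), purple (233,126) and another white one at (36,50). The small rings are (269,265), probably the steel ring, and (204,197), probably the flat bush. The loupe is at (265,216). Next I measure positions and check the choice in a close crop.

```bash
cat > h.py <<'E'
from station import ctrl
import cv2,numpy as np
def ray(c,uv,z):
    T=np.array(c["camera_from_world"]);R,t=T[:3,:3],T[:3,3];o=-R.T@t
    d=R.T@np.linalg.inv(c["intrinsics"])@np.array([uv[0],uv[1],1.]);return o+d*(z-o[2])/d[2]
def proj(c,p):
    T=np.array(c["camera_from_world"]);q=c["intrinsics"]@(T[:3,:3]@np.array(p)+T[:3,3]);return q[:2]/q[2]
def blobs(img,lo=120,amin=60):
    # filled outer contours of everything brighter than the plate
    m=(img.max(2)>lo).astype(np.uint8)
    return [k for k in cv2.findContours(m,cv2.RETR_EXTERNAL,cv2.CHAIN_APPROX_NONE)[0] if cv2.contourArea(k)>amin]
def plane(c,k,z): return np.array([ray(c,p,z)[:2] for p in k[:,0,:]],np.float32)
E
python3 - <<'E'
from h import *
c=ctrl.camera("top");s=ctrl.camera("scene")
# name: (pixel, top height)
N=dict(ring=((390,278),.057),disc=((390,149),.022),vb=((266,316),.035),fl=((203,292),.012),mb=((203,243),.04),st=((269,265),.02),flat=((204,197),.012),br=((265,165),.025))
B=blobs(c["color"])
for n,(p,z) in N.items():
    k=[b for b in B if cv2.pointPolygonTest(b,p,False)>=0]
    if not k: print(n,"none");continue
    P=plane(c,k[0],z); 
    (x,y),r=cv2.minEnclosingCircle(P); R=cv2.minAreaRect(P); e=cv2.fitEllipse(P)
    print(n,"ell",np.round(np.array(e[0])*1000,1),np.round(np.array(e[1])*1000,1),"rect",np.round(np.array(R[0])*1000,1),np.round(np.array(R[1])*1000,1),round(R[2],1))
m=s["color"][170:345,160:460][:,:,::-1]
cv2.imwrite("pics/crop1.png",cv2.resize(m,None,fx=2.6,fy=2.6,interpolation=cv2.INTER_CUBIC))
E
```

```text
ring ell [506.2  -1.1] [82.  82.2] rect [506.2  -1.2] [82.4 82.7] 61.4
disc ell [704.1 -15.8] [91.3 93.2] rect [704.2 -15.9] [92.1 92.4] 42.1
vb ell [457.  175.8] [53.  53.2] rect [457.  175.7] [46.6 47.3] 77.8
fl ell [496.7 269.5] [48.8 49.1] rect [497.2 269.8] [49.1 48.6] 88.5
mb ell [564.9 264.6] [24.9 62.8] rect [565.4 264.2] [23.6 53.5] 74.1
st ell [531.7 169.7] [34.4 35. ] rect [531.5 169.6] [34.7 34.3] 43.9
flat ell [638.7 268. ] [37.2 38.4] rect [638.5 268. ] [36.5 37.5] 90.0
br ell [685.1 174.6] [27.2 29.8] rect [684.5 175.2] [27.1 29.6] 89.1
```

View pics/crop1.png

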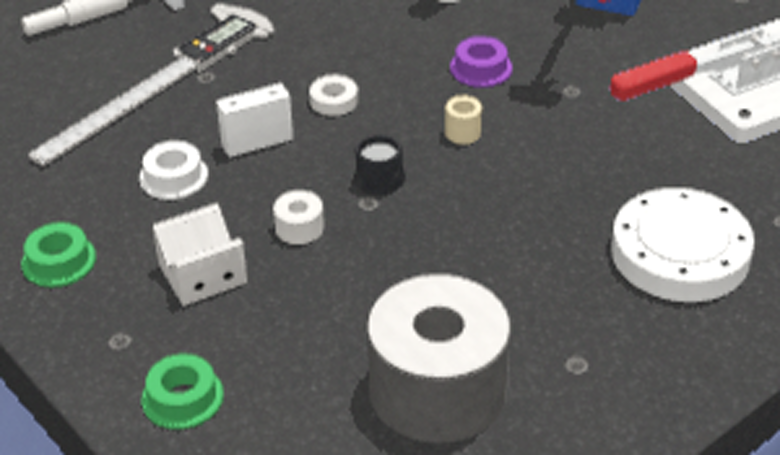

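The crop confirms the choices: the tall, narrow steel ring is at crop (298,215) and the flat bush at (333,95). The white flanged bush is at (173,170), with its flange down. The measured sizes agree with the description. Moving above the V block.

```bash
python3 -m pendant '[[[2.18,-3.2,0],0.024],[[2.18,-3.2,0],0.024],[[2.18,-3.2,0],0.024],[[2.18,-3.2,0],0.024],[[2.18,-3.2,0],0.024],[[2.18,-3.2,0],0.024],[[2.18,-3.2,0],0.024],[[2.18,-3.2,0],0.024],[[2.18,-3.2,0],0.024],[[2.18,-3.2,0],0.024],[[0,0,0],0],[[0,0,0],0]]' 1 30
python3 - <<'E'
from h import *
c=ctrl.camera("wrist");cv2.imwrite("pics/w1.png",c["color"][:,:,::-1])
o=ctrl.get_obs();print(o["ee_pos"],o["eef_rot"]);T=np.array(c["camera_from_world"]);print(-T[:3,:3].T@T[:3,3])
for n,p in dict(vb=(.457,.176,.035),fl=(.497,.2695,.018),mb=(.565,.2645,.04),st=(.5317,.17,.02)).items(): print(n,proj(c,p))
E
```

```text
time_s: 1.2
ee_pos: [0.4572, 0.1741, 0.181]
eef_rot: [-3.141, -0.0, 2.929]
force: [-0.1, 0.3, -0.7]
grip_width: 0.094
grip_force: 0.0
[0.45661011 0.17524054 0.18102529] [-3.14148481e+00 -5.43477337e-04  2.93108016e+00]
[0.39354766 0.18880374 0.38519531]
vb [319.29369489 223.49844804]
fl [406.96501218 237.50435145]
mb [416.86449867 300.64742911]
st [327.70867936 283.66401519]
```

View pics/w1.png

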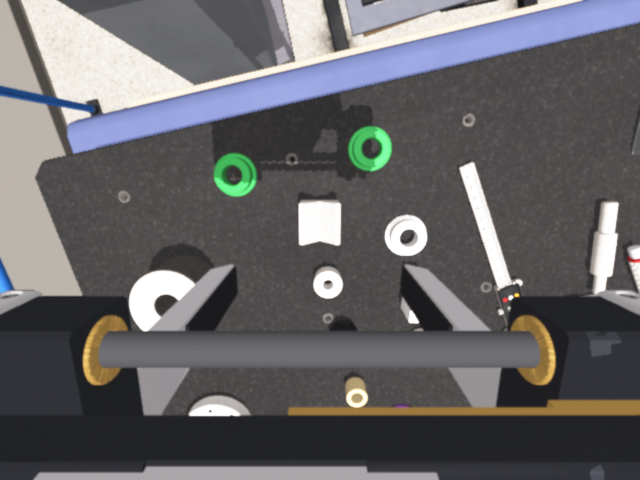

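The V block sits at (319,223), square to the tool. The notch at its far end face (319,243) shows the groove runs along the current tool x, so closing here grips the 44 mm faces. I'll measure it from this view.

```bash
python3 - <<'E'
from h import *
c=ctrl.camera("wrist");o=ctrl.get_obs()
B=blobs(c["color"],140)
for n,p,z in(("vb",(319,215),.035),("st",(318,276),.02),("fl",(390,236),.003)):
    for k in [b for b in B if cv2.pointPolygonTest(b,p,False)>=0]:
        P=plane(c,k,z);R=cv2.minAreaRect(P);e=cv2.fitEllipse(P)
        print(n,np.round(np.array(R[0])*1000,1),np.round(np.array(R[1])*1000,1),R[2],"ell",np.round(np.array(e[0])*1000,1),np.round(np.array(e[1])*1000,1))
print(np.degrees(o["eef_rot"][2]))
E
```

```text
vb [456.5 175.7] [45.7 49.1] 77.8925552368164 ell [456.1 175.9] [52.5 55.3]
st [530.9 169.9] [34.1 38.5] 77.88262176513672 ell [530.8 170. ] [34.1 38.9]
fl [498.6 271.4] [50.7 50.2] 2.260601282119751 ell [498.5 271.7] [49.2 51.2]
168.0197294435544
```

```bash
python3 -m pendant '[[[0,0.04,-4],0],[[0,0,-4],0],[[0,0,-4],0],[[0,0,-3.5],0],[[0,0,-2],0],[[0,0,0],0]]' 0.7; python3 -m pendant '[[[0,0,0],0],[[0,0,0],0],[[0,0,0],0],[[0,0,0],0],[[0,0,0],0],[[0,0,0],0]]' 0 40
```

```text
time_s: 1.8
ee_pos: [0.4536, 0.1764, 0.0025]
eef_rot: [-3.138, -0.006, 2.935]
force: [-0.4, -0.0, -0.4]
grip_width: 0.0663
grip_force: 0.0
time_s: 2.3
ee_pos: [0.4574, 0.1761, 0.0078]
eef_rot: [3.141, 0.002, 2.933]
force: [-2.4, -1.6, 8.7]
grip_width: 0.0424
grip_force: 40.0
```

```bash
python3 -m pendant '[[[0,0,2],0],[[0,0,3.5],0],[[0,0,3.5],0],[[2.11,-2.64,0],0.02],[[2.11,-2.64,0],0.02],[[2.11,-2.64,0],0.02],[[2.11,-2.64,0],0.02],[[2.11,-2.64,0],0.02],[[2.11,-2.64,0],0.02],[[2.11,-2.64,0],0.02],[[0,0,0],0],[[0,0,0],0],[[0,0,0],0],[[0,0,0],0]]'
python3 - <<'E'
from h import *
c=ctrl.camera("wrist");cv2.imwrite("pics/w2.png",c["color"][:,:,::-1])
o=ctrl.get_obs();print(o["ee_pos"],np.degrees(o["eef_rot"]),o["grip_width"])
for n,p in dict(ring=(.506,-.001,.057),disc=(.704,-.016,.022)).items(): print(n,proj(c,p))
s=ctrl.camera("scene");cv2.imwrite("pics/s2.png",s["color"][:,:,::-1])
for n,p in dict(ring=(.506,-.001,.057),disc=(.704,-.016,.022)).items(): print(n,proj(s,p))
E
```

```text
time_s: 3.47
ee_pos: [0.6038, -0.008, 0.0965]
eef_rot: [3.141, -0.0, 3.074]
force: [-0.0, -0.2, -3.4]
grip_width: 0.0424
grip_force: 40.0
[ 0.6038979  -0.00790273  0.09656516] [1.79994270e+02 4.39019739e-03 1.76115868e+02] 0.04210323660812756
ring [317.58861765 112.92331507]
disc [316.38438911 343.77072498]
ring [327.64877528 292.53617874]
disc [421.18323389 257.05967205]
```

View pics/w2.png

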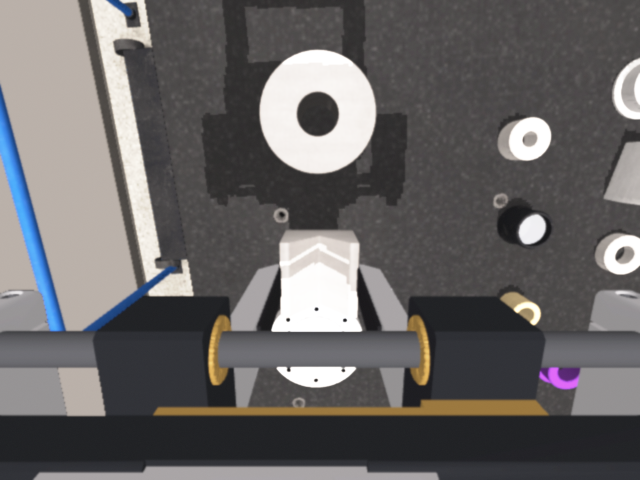

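The picture shows the ring at (317,112) and the disc at about (316,344). Both match my predictions, so I lower the V block.

```bash
python3 -m pendant '[[[0.2,-0.06,-2],-0.006],[[0,0,-2.5],0],[[0,0,-2],0],[[0,0,-1],0],[[0,0,-0.6],0],[[0,0,-0.3],0],[[0,0,-0.2],0],[[0,0,0],0],[[0,0,0],0]]'; python3 -m pendant '[[[0,0,-0.15],0],[[0,0,-0.1],0],[[0,0,0],0],[[0,0,0],0]]'
```

```text
time_s: 4.32
ee_pos: [0.6068, -0.0095, 0.0112]
eef_rot: [-3.142, 0.001, 3.067]
force: [-0.4, -0.6, -3.7]
grip_width: 0.0426
grip_force: 40.0
time_s: 4.65
ee_pos: [0.6065, -0.0095, 0.008]
eef_rot: [-3.142, 0.0, 3.067]
force: [-0.9, -0.3, -3.2]
grip_width: 0.0423
grip_force: 40.0
```

```bash
python3 -m pendant '[[[-0.05,0.09,-0.1],0],[[0,0,-0.1],0],[[0,0,0],0],[[0,0,0],0]]'; python3 -m pendant '[[[0,0,0],0],[[0,0,0],0],[[0,0,0],0],[[0,0,0],0]]' 0.65; python3 -m pendant '[[[0,0,2],0],[[0,0,4],0],[[0,0,4],0],[[0,0,4],0],[[0,0,0],0],[[0,0,0],0],[[0,0,0],0]]'
python3 - <<'E'
from h import *
c=ctrl.camera("top");cv2.imwrite("pics/t3.png",c["color"][:,:,::-1])
w=ctrl.camera("wrist");cv2.imwrite("pics/w3.png",w["color"][:,:,::-1])
o=ctrl.get_obs();print(o["ee_pos"],np.degrees(o["eef_rot"]))
B=blobs(w["color"],140)
for n,q,z in(("ring",(.506,-.001+.025,.057),.057),("vb",(.6,-.0085,.035),.035),("disc",(.704,-.016,.022),.022)):
    p=proj(w,q);print(n,p)
    for k in [b for b in B if cv2.pointPolygonTest(b,tuple(map(float,p)),False)>=0]:
        P=plane(w,k,z);R=cv2.minAreaRect(P);e=cv2.fitEllipse(P)
        print(n,np.round(np.array(R[0])*1000,1),np.round(np.array(R[1])*1000,1),R[2],"ell",np.round(np.array(e[0])*1000,1),np.round(np.array(e[1])*1000,1))
E
```

```text
time_s: 4.98
ee_pos: [0.6067, -0.0094, 0.0078]
eef_rot: [-3.14, 0.003, 3.067]
force: [-5.2, -5.2, 14.8]
grip_width: 0.0425
grip_force: 40.1
time_s: 5.32
ee_pos: [0.6058, -0.0084, 0.0056]
eef_rot: [3.142, -0.0, 3.067]
force: [-0.6, 0.4, -0.6]
grip_width: 0.0607
grip_force: 0.0
time_s: 5.9
ee_pos: [0.6055, -0.0085, 0.1449]
eef_rot: [3.142, -0.001, 3.067]
force: [0.0, -0.7, -1.2]
grip_width: 0.0613
grip_force: 0.0
[ 0.60516755 -0.00848139  0.14405935] [ 1.79999084e+02 -1.51049386e-01  1.75718024e+02]
ring [347.34555861 117.17150877]
ring [506.8  -1.1] [80.4 81.1] 37.818477630615234 ell [506.6  -1.1] [80.4 80.5]
vb [317.15920711 225.77205537]
vb [605.6  -8.7] [46.  49.4] 85.66267395019531 ell [605.3  -8.6] [52.8 55.6]
disc [317.63985625 319.03315088]
disc [686.7 -15.3] [90.6 62.8] 85.64905548095703 ell [690.8 -15.4] [67.4 96.1]
```

View pics/w3.png

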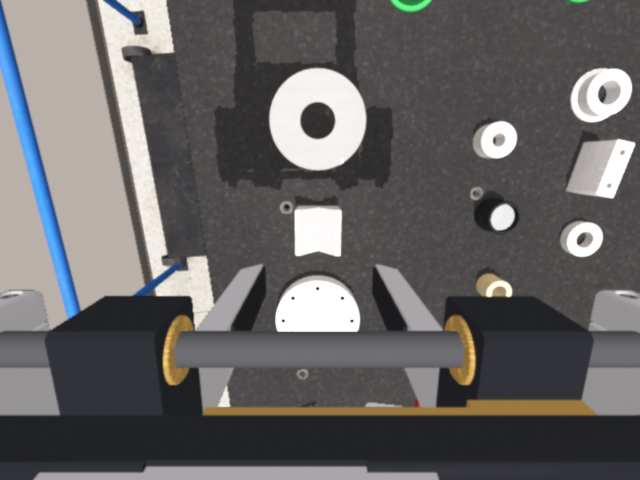

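The V block stands square between ring and disc at (318,230), measured 605.6, -8.7 and -4.3°, as wanted. Next is the milled block.

```bash
python3 -m pendant '[[[-0.57,3.88,0],-0.029],[[-0.57,3.88,0],-0.029],[[-0.57,3.88,0],-0.029],[[-0.57,3.88,0],-0.029],[[-0.57,3.88,0],-0.029],[[-0.57,3.88,0],-0.029],[[-0.57,3.88,0],-0.029],[[0,0,0],0],[[0,0,0],0],[[0,0,0],0],[[0,0,0],0]]' 0.6 
python3 - <<'E'
from h import *
w=ctrl.camera("wrist");cv2.imwrite("pics/w4.png",w["color"][:,:,::-1])
o=ctrl.get_obs();print(o["ee_pos"],np.degrees(o["eef_rot"]))
B=blobs(w["color"],140)
for n,q,z in(("mb",(.56,.264,.04),.04),):
    p=proj(w,q);print(n,p)
    for k in [b for b in B if cv2.pointPolygonTest(b,tuple(map(float,p)),False)>=0]:
        P=plane(w,k,z);R=cv2.minAreaRect(P)
        print(n,np.round(np.array(R[0])*1000,1),np.round(np.array(R[1])*1000,1),R[2])
E
```

```text
time_s: 6.92
ee_pos: [0.5661, 0.2618, 0.1451]
eef_rot: [-3.141, -0.001, 2.863]
force: [-0.0, -0.5, -0.1]
grip_width: 0.0566
grip_force: 0.0
[0.5662169  0.26170842 0.14535374] [-1.79969980e+02 -2.71622519e-02  1.64000955e+02]
mb [318.02569685 225.37468803]
mb [565.4 266.5] [17.5 53.5] 73.98286437988281
```

View pics/w4.png

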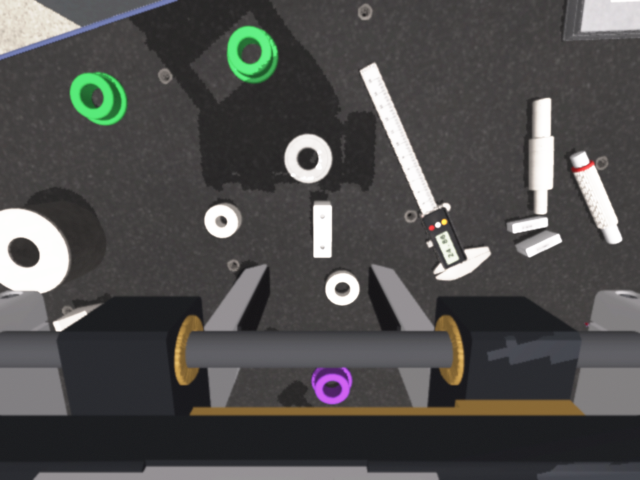

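The milled block at (322,230) is in line with the tool; brass and others are clear of the fingers. I grip it now.

```bash
python3 -m pendant '[[[0.1,0.43,-3],0],[[0,0,-4],0],[[0,0,-3.5],0],[[0,0,-2.4],0],[[0,0,-1],0],[[0,0,0],0],[[0,0,0],0]]'; python3 -m pendant '[[[0,0,0],0],[[0,0,0],0],[[0,0,0],0],[[0,0,0],0],[[0,0,0],0],[[0,0,0],0],[[0,0,0],0],[[0,0,0],0]]' 0 25;  python3 -m pendant '[[[0,0,2],0],[[0,0,3.5],0],[[0,0,3.5],0],[[0.72,-3.5,0],0.034],[[0.72,-3.5,0],0.034],[[0.72,-3.5,0],0.034],[[0.72,-3.5,0],0.034],[[0.72,-3.5,0],0.034],[[0.72,-3.5,0],0.034],[[0,0,0],0],[[0,0,0],0],[[0,0,0],0],[[0,0,0],0]]'
```

```text
time_s: 7.55
ee_pos: [0.5677, 0.267, 0.0078]
eef_rot: [3.141, 0.001, 2.863]
force: [0.2, 0.1, 1.2]
grip_width: 0.0564
grip_force: 0.0
time_s: 8.22
ee_pos: [0.567, 0.2674, 0.0069]
eef_rot: [3.141, 0.0, 2.864]
force: [-0.4, -0.6, 1.1]
grip_width: 0.0161
grip_force: 24.7
time_s: 9.3
ee_pos: [0.6099, 0.0584, 0.0967]
eef_rot: [3.141, -0.0, 3.069]
force: [-0.1, -0.3, -1.0]
grip_width: 0.0165
grip_force: 24.7
```

```bash
python3 -m pendant '[[[0.05,-0.22,-2],-0.002],[[0,0,-2.5],0],[[0,0,-2],0],[[0,0,-1],0],[[0,0,-0.6],0],[[0,0,-0.3],0],[[0,0,-0.3],0],[[0,0,-0.1],0],[[0,0,0],0],[[0,0,0],0]]'; python3 -m pendant '[[[0,0,-0.1],0],[[0,0,0],0],[[0,0,0],0]]'
```

```text
time_s: 10.13
ee_pos: [0.611, 0.0551, 0.0094]
eef_rot: [3.141, 0.001, 3.066]
force: [0.2, 0.2, -0.7]
grip_width: 0.0161
grip_force: 24.7
time_s: 10.38
ee_pos: [0.6107, 0.0551, 0.0079]
eef_rot: [3.142, 0.0, 3.066]
force: [-0.6, -0.5, -0.5]
grip_width: 0.0161
grip_force: 24.7
```

```bash
python3 -m pendant '[[[0,0.09,-0.1],0],[[0,0,0],0],[[0,0,0],0]]'; python3 -m pendant '[[[0,0,0],0],[[0,0,0],0],[[0,0,0],0],[[0,0,0],0]]' 0.36; python3 -m pendant '[[[0,0,2],0],[[0,0,4],0],[[0,0,4],0],[[0,0,4],0],[[1.5,2.4,0],0],[[1.5,2.4,0],0],[[1.5,2.4,0],0],[[1.5,2.4,0],0],[[1.5,2.4,0],0],[[0,0,0],0],[[0,0,0],0],[[0,0,0],0]]' 0.6
python3 - <<'E'
from h import *
w=ctrl.camera("wrist");cv2.imwrite("pics/w5.png",w["color"][:,:,::-1])
o=ctrl.get_obs();print(o["ee_pos"],np.degrees(o["eef_rot"]))
B=blobs(w["color"],140)
for n,q,z in(("mb",(.605,.056,.04),.04),("br",(.678,.175,.025),.025),("vb",(.6,-.0085,.035),.035)):
    p=proj(w,q);print(n,p)
    for k in [b for b in B if cv2.pointPolygonTest(b,tuple(map(float,p)),True)>=-5]:
        P=plane(w,k,z);R=cv2.minAreaRect(P)
        print(n,np.round(np.array(R[0])*1000,1),np.round(np.array(R[1])*1000,1),R[2])
E
```

```text
time_s: 10.63
ee_pos: [0.6108, 0.056, 0.0069]
eef_rot: [-3.142, 0.0, 3.066]
force: [0.8, -1.1, 0.8]
grip_width: 0.0164
grip_force: 24.8
time_s: 10.97
ee_pos: [0.6106, 0.0561, 0.0067]
eef_rot: [3.142, -0.0, 3.066]
force: [0.0, 0.0, 0.2]
grip_width: 0.0334
grip_force: 0.0
time_s: 11.97
ee_pos: [0.6853, 0.1756, 0.1464]
eef_rot: [-3.141, -0.001, 3.066]
force: [0.2, -0.5, 0.7]
grip_width: 0.0561
grip_force: 0.0
[0.68539812 0.17527704 0.14676717] [-1.79990178e+02 -1.10183668e-02  1.75625502e+02]
mb [179.67926118 155.0778827 ]
mb [611.3  57.9] [23.8 50.7] 85.61632537841797
br [316.4919258  221.22791968]
br [686.  174.9] [26.1 26.6] 85.60757446289062
vb [111.8492653  155.12046688]
vb [606.8  -8.2] [45.5 45.2] 85.01776885986328
```

View pics/w5.png

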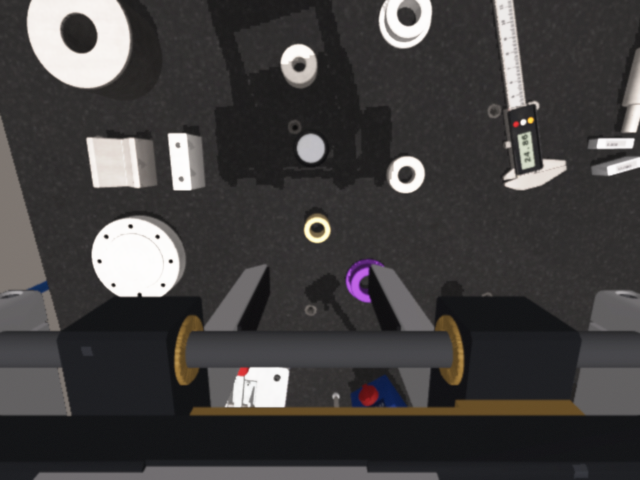

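The brass bush is at (317,228), under the grip centre, and the milled block stands square at (185,162). Gripping the bush.

```bash
python3 -m pendant '[[[0.06,-0.04,-3],0],[[0,0,-4],0],[[0,0,-3.5],0],[[0,0,-2.6],0],[[0,0,-1.1],0],[[0,0,0],0],[[0,0,0],0]]'; python3 -m pendant '[[[0,0,0],0],[[0,0,0],0],[[0,0,0],0],[[0,0,0],0],[[0,0,0],0],[[0,0,0],0],[[0,0,0],0],[[0,0,0],0]]' 0 20;  python3 -m pendant '[[[0,0,2],0],[[0,0,3.5],0],[[0,0,3.5],0],[[-3.46,-1.75,0],0],[[-3.46,-1.75,0],0],[[-3.46,-1.75,0],0],[[-3.46,-1.75,0],0],[[-3.46,-1.75,0],0],[[0,0,0],0],[[0,0,0],0],[[0,0,0],0],[[0,0,0],0]]'
```

```text
time_s: 12.6
ee_pos: [0.6868, 0.1752, 0.0062]
eef_rot: [3.141, 0.001, 3.065]
force: [0.5, -1.0, 0.3]
grip_width: 0.0563
grip_force: 0.0
time_s: 13.27
ee_pos: [0.6862, 0.1756, 0.0047]
eef_rot: [-3.142, -0.0, 3.066]
force: [-0.7, -0.3, -0.4]
grip_width: 0.0063
grip_force: 0.0
time_s: 14.27
ee_pos: [0.5144, 0.0885, 0.095]
eef_rot: [3.141, 0.001, 3.066]
force: [-0.3, -0.5, -0.9]
grip_width: 0.0003
grip_force: 0.0
```

The gripper shut on nothing. Looking.

```bash
python3 - <<'E'
from h import *
c=ctrl.camera("top");s=ctrl.camera("scene")
a=cv2.resize(c["color"][80:300,180:440],None,fx=1.5,fy=1.5);b=cv2.resize(s["color"][140:360,180:460],None,fx=1.4,fy=1.5)
cv2.imwrite("pics/c6.png",np.hstack([a,b[:330]])[:,:,::-1])
E
```

```text
(no output)
```

View pics/c6.png

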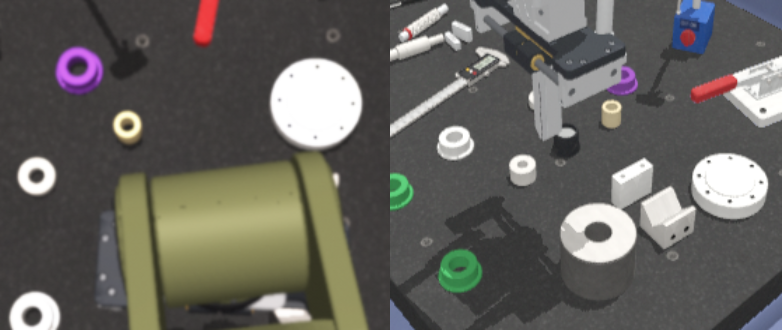

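```bash
python3 - <<'E'
from h import *
for n in("top","scene"):
    c=ctrl.camera(n);h=cv2.cvtColor(c["color"],cv2.COLOR_RGB2HSV)
    m=cv2.inRange(h,(12,50,90),(32,200,255));k,l,st,ce=cv2.connectedComponentsWithStats(m)
    for i in range(1,k):
        if st[i,4]>80:print(n,st[i],ce[i],ray(c,ce[i],.025),ray(c,ce[i],.0125))
    for p in((.686,.175,.025),(.686,.175,0)):print(proj(c,p))
    T=np.array(c["camera_from_world"]);print(-T[:3,:3].T@T[:3,3])
o=ctrl.get_obs();print(o["qpos"],o["ee_pos"],o["eef_rot"])
E
```

```text
top [255 153  20  23 167] [265.1497006  165.09580838] [0.68192591 0.17354027 0.025     ] [0.68554529 0.17456553 0.0125    ]
top [ 257  181  174  174 9287] [340.62689781 280.314418  ] [0.50572436 0.06602811 0.025     ] [0.50670225 0.06544164 0.0125    ]
top [ 281  188  104   90 7865] [332.78664971 232.24907819] [0.57685896 0.07516119 0.025     ] [0.57890325 0.07471163 0.0125    ]
top [  275   337   204   143 23411] [366.4124984  415.57742087] [0.3151475  0.03636196 0.025     ] [0.31326842 0.03533076 0.0125    ]
top [   0  439  273   19 2685] [115.03985102 449.14860335] [0.27827118 0.38885324 0.025     ] [0.27583927 0.39310631 0.0125    ]
[264.14412296 162.50215979]
[265.55860939 167.0641029 ]
[0.44049322 0.10514911 0.85882107]
scene [ 167    0   80   49 1388] [217.03242075  14.88040346] [1.14465677 1.31503932 0.025     ] [1.16556378 1.35079582 0.0125    ]
scene [254   6  51  22 206] [269.80582524  18.0776699 ] [1.26193835 1.15865708 0.025     ] [1.28525324 1.19120293 0.0125    ]
scene [290  27  50  65 441] [312.62585034  51.17006803] [1.17085699 0.81966145 0.025     ] [1.19230191 0.84
[... 237 characters left out ...]
0.68400708 0.17184855 0.0125    ]
scene [ 13 252 146 228 623] [ 91.21187801 376.13001605] [0.18035846 0.11391434 0.025     ] [0.18146762 0.12501076 0.0125    ]
scene [ 403  260  234  220 1433] [512.86671319 378.48011165] [ 0.60725126 -0.25894294  0.025     ] [ 0.61712488 -0.25550159  0.0125    ]
scene [ 36 439  53  41 839] [ 63.23957092 463.91656734] [0.10511054 0.01525688 0.025     ] [0.10467481 0.02432778 0.0125    ]
[337.29442481 209.2078196 ]
[337.08855626 219.72693296]
[ 0.12633401 -0.42656167  0.63384067]
[ 1.00149862e-01  3.26812839e-01  1.69961972e+00  1.78547866e-06
  1.11543671e+00 -1.39524017e+00] [0.51368223 0.08840269 0.09446971] [-3.14154592e+00 -2.72639547e-04  3.06618556e+00]
```

The bush still stands at about (685,174). I go back, lower, and look before closing.

```bash
python3 -m pendant '[[[3.44,1.72,0],0],[[3.44,1.72,0],0],[[3.44,1.72,0],0],[[3.44,1.72,0],0],[[3.44,1.72,0],0],[[0,0,0],0],[[0,0,0],0],[[0,0,0],0],[[0,0,0],0],[[0,0,-3.5],0],[[0,0,-3],0],[[0,0,-1.5],0],[[0,0,-1.05],0],[[0,0,0],0],[[0,0,0],0],[[0,0,0],0]]' 0.6
python3 - <<'E'
from h import *
w=ctrl.camera("wrist");o=ctrl.get_obs();print(o["ee_pos"],o["grip_width"])
for p in((.686,.175,.025),(.686,.175,0),o["ee_pos"]):print(proj(w,p))
s=ctrl.camera("scene");print(proj(s,o["ee_pos"]))
a=w["color"][160:400,160:480];b=cv2.resize(s["color"][150:270,270:430],None,fx=2,fy=2,interpolation=cv2.INTER_CUBIC)
cv2.imwrite("pics/c7.png",np.hstack([a,b])[:,:,::-1])
E
```

```text
time_s: 15.8
ee_pos: [0.6862, 0.1743, 0.0064]
eef_rot: [3.141, 0.003, 3.066]
force: [0.3, -0.2, 0.7]
grip_width: 0.0565
grip_force: 0.0
[0.68616829 0.17428697 0.00633274] 0.056464765883897726
[318.34976424 274.66142169]
[318.32631377 262.03250297]
[317.25092103 265.28897099]
[337.45778271 217.22853524]
```

View pics/c7.png

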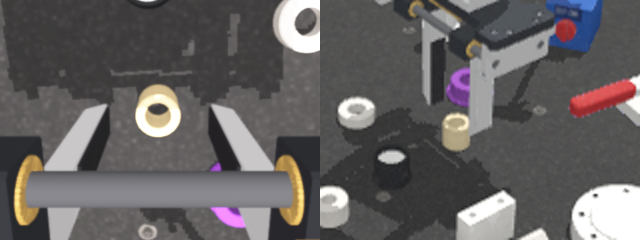

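The bush top is at wrist (318,272), between the fingertips. In the scene crop, though, the finger bottoms look level with the bush's top, so the fingers seem to end higher than I took them to. I'll feel for the plate gently.

```bash
python3 -m pendant '[[[0,0,-0.15],0],[[0,0,-0.15],0],[[0,0,0],0],[[0,0,0],0]]';python3 -m pendant '[[[0,0,-0.2],0],[[0,0,0],0],[[0,0,0],0]]'; python3 - <<'E'
from h import *
w=ctrl.camera("wrist");s=ctrl.camera("scene");o=ctrl.get_obs();print(o["ee_pos"])
y=np.array([np.sin(o["eef_rot"][2]),-np.cos(o["eef_rot"][2]),0])
im=s["color"].copy()[:,:,::-1]
im=cv2.resize(im[120:280,250:450],None,fx=4,fy=3.75,interpolation=cv2.INTER_CUBIC)
for d,z in((-.028,0),(.028,0),(-.028,.02),(.028,.02),(-.04,0),(.04,0)):
    p=proj(s,o["ee_pos"]+y*d+np.array([0,0,z]));cv2.circle(im,(int((p[0]-250)*4),int((p[1]-120)*3.75)),4,(0,0,255),-1)
cv2.imwrite("pics/c8.png",im)
E
```

```text
time_s: 16.23
ee_pos: [0.6852, 0.1741, 0.0012]
eef_rot: [-3.142, -0.0, 3.066]
force: [-0.3, -0.0, -0.2]
grip_width: 0.0564
grip_force: 0.0
time_s: 16.48
ee_pos: [0.6851, 0.1741, -0.0009]
eef_rot: [-3.141, -0.0, 3.066]
force: [0.4, -0.3, -0.3]
grip_width: 0.0568
grip_force: 0.0
[ 0.6852011   0.17410378 -0.00082303]
```

View pics/c8.png

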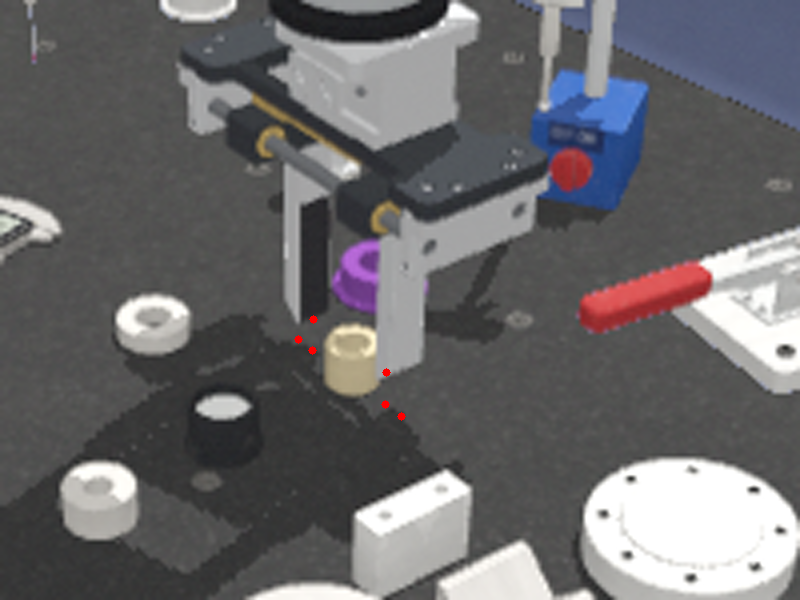

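The red dots show the reported TCP: dots at TCP+20 mm fall on the actual finger ends, so the fingers end about 20 mm above the reported TCP. There's no contact at z = -0.001 either. I lower further, watching the force.

```bash
python3 -m pendant '[[[0.05,0.05,-0.5],0],[[0,0,-0.4],0],[[0,0,-0.3],0],[[0,0,0],0],[[0,0,0],0],[[0,0,0],0]]'; python3 -m pendant '[[[0,0,0],0],[[0,0,0],0],[[0,0,0],0],[[0,0,0],0],[[0,0,0],0],[[0,0,0],0],[[0,0,0],0],[[0,0,0],0]]' 0 20
```

```text
time_s: 17.08
ee_pos: [0.6858, 0.1746, -0.0127]
eef_rot: [3.142, 0.0, 3.066]
force: [0.3, -0.2, 0.6]
grip_width: 0.0564
grip_force: 0.0
time_s: 17.75
ee_pos: [0.6858, 0.1747, -0.0127]
eef_rot: [3.142, 0.0, 3.066]
force: [-0.5, -0.2, -0.0]
grip_width: 0.0251
grip_force: 20.0
```

Gripped. Carrying it to the left of the black ring.

```bash
python3 -m pendant '[[[0,0,2],0],[[0,0,3.5],0],[[0,0,3.5],0],[[-3.45,-1.74,0],0],[[-3.45,-1.74,0],0],[[-3.45,-1.74,0],0],[[-3.45,-1.74,0],0],[[-3.45,-1.74,0],0],[[0,0,0],0],[[0,0,0],0],[[0,0,0],0],[[0,0,-3.5],0],[[0,0,-2.5],0],[[0,0,-1.5],0],[[0,0,-0.7],0],[[0,0,-0.4],0],[[0,0,0],0],[[0,0,0],0],[[0,0,0],0]]'
```

```text
time_s: 19.33
ee_pos: [0.514, 0.0878, -0.0078]
eef_rot: [3.141, 0.002, 3.066]
force: [-0.2, -0.1, -0.4]
grip_width: 0.0248
grip_force: 20.0
```

```bash
python3 -m pendant '[[[-0.09,0,-0.2],0],[[0,0,-0.15],0],[[0,0,-0.1],0],[[0,0,0],0],[[0,0,0],0]]'; python3 -m pendant '[[[0,0,0],0],[[0,0,0],0],[[0,0,0],0],[[0,0,0],0]]' 0.42; python3 -m pendant '[[[0,0,2],0],[[0,0,3.5],0],[[0,0,3.5],0],[[0,0,3.5],0],[[-0.3,3.65,0],0],[[-0.3,3.65,0],0],[[-0.3,3.65,0],0],[[-0.3,3.65,0],0],[[-0.3,3.65,0],0],[[0,0,0],0],[[0,0,0],0],[[0,0,0],0],[[0,0,0],0]]' 0.75
python3 - <<'E'
from h import *
w=ctrl.camera("wrist");o=ctrl.get_obs();print(o["ee_pos"],np.degrees(o["eef_rot"]))
t=ctrl.camera("top")
for nm,c in(("w",w),("t",t)):
  B=blobs(c["color"],140)
  for n,q,z in(("fl",(.488,.253,.018),.003),("br",(.505,.0876,.025),.025),("mb",(.605,.056,.04),.04),("ring",(.506,.024,.057),.057)):
    p=proj(c,q)
    for k in [b for b in B if cv2.pointPolygonTest(b,tuple(map(float,p)),True)>=-5]:
        P=plane(c,k,z);R=cv2.minAreaRect(P);e=cv2.fitEllipse(P)
        print(nm,n,p.round(),np.round(np.array(R[0])*1000,1),np.round(np.array(R[1])*1000,1),R[2],"ell",np.round(np.array(e[0])*1000,1),np.round(np.array(e[1])*1000,1))
cv2.imwrite("pics/w9.png",w["color"][:,:,::-1])
E
```

```text
time_s: 19.75
ee_pos: [0.5126, 0.0877, -0.0129]
eef_rot: [3.141, 0.001, 3.066]
force: [-1.4, -0.8, 4.6]
grip_width: 0.025
grip_force: 20.0
time_s: 20.08
ee_pos: [0.5123, 0.0876, -0.0134]
eef_rot: [-3.142, -0.0, 3.066]
force: [0.3, -1.0, -0.2]
grip_width: 0.0394
grip_force: 0.0
time_s: 21.17
ee_pos: [0.4975, 0.2691, 0.1117]
eef_rot: [-3.141, -0.0, 3.065]
force: [0.6, -0.1, -0.1]
grip_width: 0.0702
grip_force: 0.0
[0.49760156 0.26905293 0.1117728 ] [-1.79991213e+02 -2.81627546e-03  1.75578425e+02]
w fl [299. 225.] [498.1 270.9] [49.4 49.3] 85.551513671875 ell [497.8 271. ] [49.5 49.6]
w br [120. 259.] [509.9  94.3] [27.5 40.8] 30.54707908630371 ell [510.8  94.3] [27.2 41.9]
w ring [ 22. 277.] [516.6  22.2] [38.2 86.8] 73.13980102539062 ell [518.2  18.6] [38.9 93.3]
t br [326. 281.] [512.6  88.6] [26.2 26.3] 88.48173522949219 ell [512.6  88.6] [26.9 27.3]
t mb [346. 211.] [609.8  55.2] [19.3 54.2] 85.62709045410156 ell [609.9  55.1] [20.1 66. ]
t ring [372. 278.] [506.1  -1.3] [82.2 81. ] 43.152000427246094 ell [506.2  -1.1] [81.6 81.8]
```

View pics/w9.png

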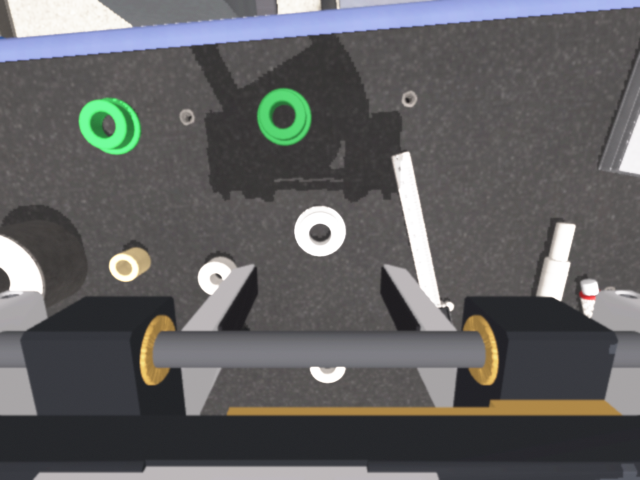

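The flanged bush is at (320,231), centred between the fingers, with the caliper clear at (415,220). The brass bush stands at (130,264). Gripping the barrel above the flange.

```bash
python3 -m pendant '[[[0.03,0.14,-3.5],0],[[0,0,-3.5],0],[[0,0,-2.5],0],[[0,0,-1.5],0],[[0,0,-0.7],0],[[0,0,-0.3],0],[[0,0,-0.2],0],[[0,0,0],0],[[0,0,0],0],[[0,0,0],0]]'; python3 -m pendant '[[[0,0,0],0],[[0,0,0],0],[[0,0,0],0],[[0,0,0],0],[[0,0,0],0],[[0,0,0],0],[[0,0,0],0],[[0,0,0],0]]' 0 25
```

```text
time_s: 22.1
ee_pos: [0.4981, 0.2717, -0.0093]
eef_rot: [3.141, 0.001, 3.066]
force: [-0.0, -0.1, -0.4]
grip_width: 0.0706
grip_force: 0.0
time_s: 22.77
ee_pos: [0.4976, 0.2715, -0.0102]
eef_rot: [-3.142, -0.0, 3.066]
force: [0.1, -0.5, 1.6]
grip_width: 0.0381
grip_force: 25.0
```

```bash
python3 -m pendant '[[[0,0,2],0],[[0,0,3.5],0],[[0,0,3.5],0],[[2.3,-3.18,0],0],[[2.3,-3.18,0],0],[[2.3,-3.18,0],0],[[2.3,-3.18,0],0],[[2.3,-3.18,0],0],[[2.3,-3.18,0],0],[[2.3,-3.18,0],0],[[2.3,-3.18,0],0],[[2.3,-3.18,0],0],[[0,0,0],0],[[0,0,0],0],[[0,0,0],0],[[0,0,0],0],[[0,0,0],0]]'
python3 - <<'E'
from h import *
w=ctrl.camera("wrist");o=ctrl.get_obs();print(o["ee_pos"],np.degrees(o["eef_rot"]),o["grip_width"])
B=blobs(w["color"],140)
t=o["ee_pos"]+[0,0,.019]
for n,q,z in(("disc",(.67,-.0135,.022),.022),("fl",(t[0]-.016,t[1],t[2]+.009),t[2]-.006)):
    p=proj(w,q);print(n,p)
    for k in [b for b in B if cv2.pointPolygonTest(b,tuple(map(float,p)),True)>=-5]:
        P=plane(w,k,z);R=cv2.minAreaRect(P);e=cv2.fitEllipse(P)
        print(n,np.round(np.array(R[0])*1000,1),np.round(np.array(R[1])*1000,1),R[2],"ell",np.round(np.array(e[0])*1000,1),np.round(np.array(e[1])*1000,1))
cv2.imwrite("pics/w10.png",w["color"][:,:,::-1])
E
```

```text
time_s: 24.18
ee_pos: [0.7043, -0.0133, 0.0801]
eef_rot: [3.142, 0.0, 3.067]
force: [-0.5, 0.3, -0.3]
grip_width: 0.0384
grip_force: 25.0
[ 0.70439103 -0.01344578  0.08014422] [1.79997177e+02 1.66461966e-02 1.75740413e+02] 0.038333632663116624
disc [313.98216397 201.71011581]
disc [747.8 -15.4] [179.5 175.5] 85.66282653808594 ell [-475.    43.6] [ 412.7 2372.5]
fl [314.67265054 253.40590941]
fl [718.4 -13.3] [130.8 127.9] 85.66283416748047 ell [-172.7   29.7] [ 300.8 1728.7]
```

View pics/w10.png

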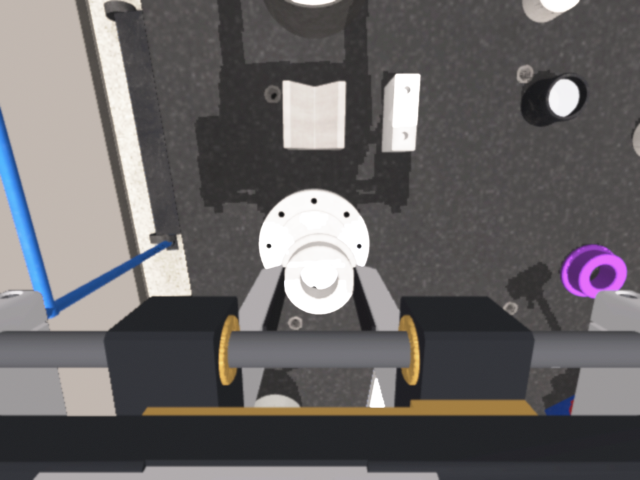

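The V block is at (314,115) and the milled block at (400,112), both square. The disc's bolt holes at (269,246), (359,246) and (314,201) give its centre at about (314,246).

```bash
python3 - <<'E'
from h import *
w=ctrl.camera("wrist");o=ctrl.get_obs();print(o["ee_pos"])
g=cv2.cvtColor(w["color"],cv2.COLOR_RGB2GRAY)
P=[]
for u,v in((314,201),(281,214),(346,214),(269,246),(359,246)):
    a=255-g[v-5:v+6,u-5:u+6].astype(float);a[a<60]=0
    y,x=np.mgrid[v-5:v+6,u-5:u+6];P.append(ray(w,((a*x).sum()/a.sum(),(a*y).sum()/a.sum()),.022)[:2])
P=np.array(P);A=np.c_[2*P,np.ones(5)];s=np.linalg.lstsq(A,(P**2).sum(1),rcond=None)[0]
print(P.round(4),"centre",s[:2],"r",np.sqrt(s[2]+s[0]**2+s[1]**2))
row=g[243,240:400];e=np.where(row>140)[0];print(ray(w,(240+e[0],243),.022),ray(w,(240+e[-1],243),.022))
col=g[170:240,314];e=np.where(col>140)[0][0];print(ray(w,(314,170+e),.022))
E
```

```text
[ 0.70445957 -0.01367518  0.08013366]
[[ 0.669  -0.0138]
 [ 0.6778 -0.0406]
 [ 0.6818  0.0114]
 [ 0.7029 -0.0533]
 [ 0.7087  0.0202]] centre [ 0.7057907  -0.01658685] r 0.036870359655926825
[ 0.70034153 -0.06101905  0.022     ] [0.70709629 0.0285182  0.022     ]
[ 0.66013031 -0.01283691  0.022     ]
```

```bash
python3 -m pendant '[[[0.1,-0.27,-2],0],[[0,0,-2],0],[[0,0,-1.3],0],[[0,0,-0.7],0],[[0,0,-0.4],0],[[0,0,0],0],[[0,0,0],0],[[0,0,0],0]]'; python3 -m pendant '[[[0,0,-0.2],0],[[0,0,-0.1],0],[[0,0,0],0],[[0,0,0],0]]'
```

```text
time_s: 24.95
ee_pos: [0.7062, -0.0174, 0.0169]
eef_rot: [-3.142, 0.002, 3.066]
force: [0.4, 0.3, -0.8]
grip_width: 0.0379
grip_force: 25.0
time_s: 25.28
ee_pos: [0.7056, -0.0174, 0.0128]
eef_rot: [3.142, -0.0, 3.066]
force: [-0.8, -0.0, 0.1]
grip_width: 0.0384
grip_force: 25.0
```

```bash
python3 -m pendant '[[[0,0.1,-0.1],0],[[0,0,-0.05],0],[[0,0,0],0],[[0,0,0],0]]'; python3 -m pendant '[[[0,0,0],0],[[0,0,0],0],[[0,0,0],0],[[0,0,0],0],[[0,0,0],0]]' 0.65; python3 -m pendant '[[[0,0,1.5],0],[[0,0,3],0],[[0,0,3.5],0],[[0,0,2],0],[[-2.49,2.66,0],0],[[-2.49,2.66,0],0],[[-2.49,2.66,0],0],[[-2.49,2.66,0],0],[[-2.49,2.66,0],0],[[-2.49,2.66,0],0],[[-2.49,2.66,0],0],[[0,0,0],0],[[0,0,0],0],[[0,0,0],0],[[0,0,0],0]]'
python3 - <<'E'
from h import *
w=ctrl.camera("wrist");o=ctrl.get_obs();print(o["ee_pos"],np.degrees(o["eef_rot"]))
t=ctrl.camera("top")
for nm,c in(("w",w),("t",t)):
  B=blobs(c["color"],140)
  for n,q,z in(("st",(.520,.169,.02),.02),("disc",(.68,-.013,.022),.022)):
    p=proj(c,q)
    for k in [b for b in B if cv2.pointPolygonTest(b,tuple(map(float,p)),True)>=-5]:
        P=plane(c,k,z);R=cv2.minAreaRect(P);e=cv2.fitEllipse(P)
        print(nm,n,p.round(),np.round(np.array(R[0])*1000,1),np.round(np.array(R[1])*1000,1),R[2],"ell",np.round(np.array(e[0])*1000,1),np.round(np.array(e[1])*1000,1))
s=ctrl.camera("scene")
a=cv2.resize(s["color"][160:360,240:460],(440,400),interpolation=cv2.INTER_CUBIC)
cv2.imwrite("pics/c11.png",np.hstack([a,w["color"][40:440,160:480]])[:,:,::-1])
E
```

```text
time_s: 25.62
ee_pos: [0.7058, -0.0163, 0.0117]
eef_rot: [-3.142, 0.0, 3.066]
force: [-1.6, -0.0, 4.5]
grip_width: 0.0378
grip_force: 25.0
time_s: 26.03
ee_pos: [0.7056, -0.0164, 0.0111]
eef_rot: [3.142, -0.0, 3.066]
force: [0.6, -0.7, -0.4]
grip_width: 0.0605
grip_force: 0.0
time_s: 27.28
ee_pos: [0.5321, 0.1691, 0.1117]
eef_rot: [3.142, 0.001, 3.065]
force: [0.9, -0.4, -0.1]
grip_width: 0.0613
grip_force: 0.0
[0.53203615 0.1690096  0.11146781] [1.79998978e+02 1.90817057e-02 1.75587043e+02]
w st [316. 222.] [531.8 170. ] [34.  35.6] 85.54779052734375 ell [531.9 169.8] [33.9 35.8]
t st [270. 273.] [535.3 160.2] [23.1 53. ] 43.97718048095703 ell [538.1 160.3] [22.6 50.8]
t disc [389. 163.] [704.5 -15.5] [90.7 92.7] 43.58899688720703 ell [704.3 -15.8] [90.8 92.7]
```

View pics/c11.png

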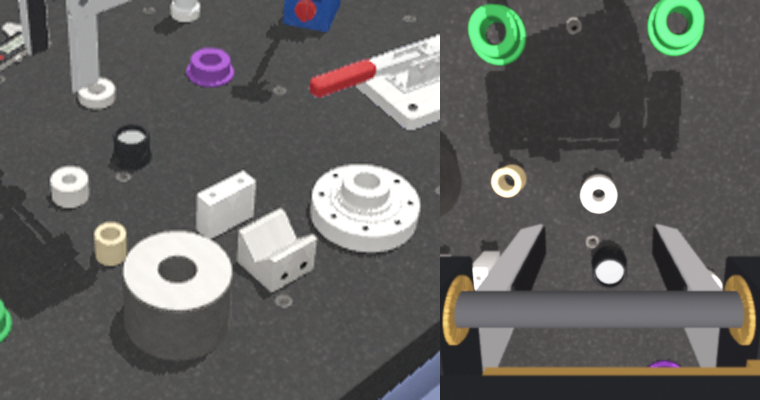

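Left: the flanged bush sits upright and centred on the disc at (365,190). The steel ring is right under the fingers at (598,195). Gripping the steel ring.

```bash
python3 -m pendant '[[[0.02,0.08,-3.5],0],[[0,0,-3.5],0],[[0,0,-2.5],0],[[0,0,-1.5],0],[[0,0,-0.8],0],[[0,0,-0.4],0],[[0,0,-0.2],0],[[0,0,0],0],[[0,0,0],0],[[0,0,0],0]]'; python3 -m pendant '[[[0,0,0],0],[[0,0,0],0],[[0,0,0],0],[[0,0,0],0],[[0,0,0],0],[[0,0,0],0],[[0,0,0],0],[[0,0,0],0]]' 0 20; python3 -m pendant '[[[0,0,2],0],[[0,0,3.5],0],[[0,0,3.5],0],[[0,0,2],0],[[2.48,-2.66,0],0],[[2.48,-2.66,0],0],[[2.48,-2.66,0],0],[[2.48,-2.66,0],0],[[2.48,-2.66,0],0],[[2.48,-2.66,0],0],[[2.48,-2.66,0],0],[[0,0,0],0],[[0,0,0],0],[[0,0,0],0],[[0,0,0],0],[[0,0,0],0]]'
python3 - <<'E'
from h import *
w=ctrl.camera("wrist");o=ctrl.get_obs();print(o["ee_pos"],np.degrees(o["eef_rot"]),o["grip_width"])
print(proj(w,(.7056,-.0163,.04)),proj(w,(.7056,-.0163,.022)),proj(w,o["ee_pos"]))
cv2.imwrite("pics/w12.png",w["color"][:,:,::-1])
E
```

```text
time_s: 28.27
ee_pos: [0.5321, 0.1708, -0.0118]
eef_rot: [3.141, 0.001, 3.066]
force: [-0.3, 0.2, 0.3]
grip_width: 0.061
grip_force: 0.0
time_s: 28.93
ee_pos: [0.5316, 0.1706, -0.0127]
eef_rot: [-3.142, 0.0, 3.066]
force: [-1.8, -0.7, 2.1]
grip_width: 0.0315
grip_force: 20.0
time_s: 30.27
ee_pos: [0.7048, -0.0144, 0.0977]
eef_rot: [3.142, 0.0, 3.067]
force: [0.6, -0.4, -1.0]
grip_width: 0.0317
grip_force: 20.0
[ 0.70485896 -0.01456413  0.09774095] [1.79997032e+02 2.23806791e-02 1.75725265e+02] 0.03148499081188962
[315.27276235 244.85266456] [315.46123711 239.76497846] [317.05134134 265.51346487]
```

View pics/w12.png

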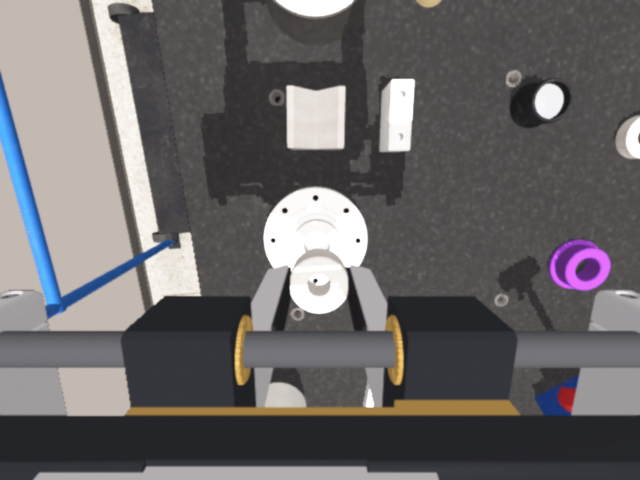

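The bush shows at about (315,240), just as predicted. Lowering the ring.

```bash
python3 -m pendant '[[[0.03,-0.1,-2],0],[[0,0,-2],0],[[0,0,-1.3],0],[[0,0,-0.7],0],[[0,0,-0.4],0],[[0,0,0],0],[[0,0,0],0],[[0,0,0],0]]'; python3 -m pendant '[[[0,0,-0.2],0],[[0,0,0],0],[[0,0,0],0],[[0,0,0],0]]'
```

```text
time_s: 30.98
ee_pos: [0.706, -0.0166, 0.0344]
eef_rot: [-3.142, 0.002, 3.066]
force: [0.2, 0.8, -0.1]
grip_width: 0.0315
grip_force: 20.0
time_s: 31.32
ee_pos: [0.7055, -0.0166, 0.0314]
eef_rot: [-3.142, 0.0, 3.066]
force: [0.3, 0.2, -1.1]
grip_width: 0.0314
grip_force: 20.0
```

```bash
python3 -m pendant '[[[-0.02,0.03,-0.2],0],[[0,0,-0.1],0],[[0,0,-0.1],0],[[0,0,0],0],[[0,0,0],0]]'
```

```text
time_s: 31.73
ee_pos: [0.7052, -0.0163, 0.0273]
eef_rot: [-3.142, 0.0, 3.066]
force: [-0.9, -0.0, 0.9]
grip_width: 0.0314
grip_force: 20.0
```

```bash
python3 -m pendant '[[[0,0,-0.05],0],[[0,0,0],0]]'; python3 -m pendant '[[[0,0,0],0],[[0,0,0],0],[[0,0,0],0],[[0,0,0],0],[[0,0,0],0]]' 0.55; python3 -m pendant '[[[0,0,1.5],0],[[0,0,3],0],[[0,0,4],0],[[0,0,4],0],[[-3.5,1,0],0],[[-3.5,1,0],0],[[-3.5,1,0],0],[[-3.5,1,0],0],[[-3.5,1,0],0],[[-3.5,1,0],0],[[0,0,0],0],[[0,0,0],0],[[0,0,0],0],[[0,0,0],0],[[0,0,0],0],[[0,0,0],0]]'
python3 - <<'E'
from h import *
s=ctrl.camera("scene");t=ctrl.camera("top");o=ctrl.get_obs();print(o["time_s"],o["ee_pos"],o["joint_vel"].round(3))
a=cv2.resize(s["color"][130:350,250:460],(400,420),interpolation=cv2.INTER_CUBIC);b=cv2.resize(t["color"][90:300,240:440],(400,420),interpolation=cv2.INTER_CUBIC)
cv2.imwrite("pics/c13.png",np.hstack([a,b])[:,:,::-1])
for p in((.7056,-.0163,.06),(.7056,-.0163,.04)):
    q=proj(s,p);print((q-[250,130])*[400/210,420/220])
    q=proj(t,p);print((q-[240,90])*2+[400,0])
E
```

```text
time_s: 31.9
ee_pos: [0.7053, -0.0163, 0.0271]
eef_rot: [3.142, 0.0, 3.066]
force: [-2.8, 0.3, 4.6]
grip_width: 0.0315
grip_force: 20.0
time_s: 32.32
ee_pos: [0.7052, -0.0163, 0.0266]
eef_rot: [-3.142, -0.0, 3.066]
force: [-0.4, -0.3, -1.0]
grip_width: 0.0515
grip_force: 0.0
time_s: 33.65
ee_pos: [0.4957, 0.0435, 0.1514]
eef_rot: [-3.142, -0.001, 3.065]
force: [-0.3, -0.7, -0.3]
grip_width: 0.0517
grip_force: 0.0
33.75 [0.49549717 0.04355719 0.15143404] [ 0.003 -0.004  0.005 -0.    -0.     0.001]
[332.54237502 208.98914781]
[707.70559346  97.84511051]
[329.86504084 226.55460318]
[704.03547098 106.56575119]
```

View pics/c13.png

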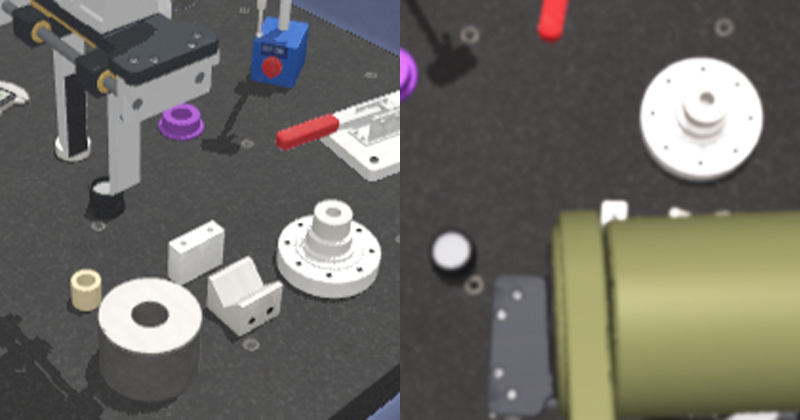

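The stack on the disc is upright and centred: the ring top is at (333,210) and (707,98), where I predicted it. Everything else stands as asked, and the gripper is clear.

```bash
python3 -c "
from station import ctrl
print(ctrl.hand_in())"
```

```text
the job is handed in; nothing more can be done
None
```

All five parts were set out as asked, in order, upright and released, and the job was handed in at about 34 s; the first grip on the brass bush closed on nothing because the fingers end about 20 mm above the reported TCP, and the second held.

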